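Reset the bench air valve: shut to the stop, two turns open, hand on the wheel

TASK

Reset the air regulating valve on the lab bench: take the wheel by its upright revolving handle and turn it clockwise, gently, until the valve is closed on its stop, without forcing it into its soft seat, then open it by exactly two full turns counter-clockwise. Finish while still holding the handle there with the gripper, so that the valve can be shut at once when the air comes on; leave everything else on the bench where it is.

Things in the scene. Friction and masses are not known exactly. Their poses are not given: they have to be found in the camera images.
- valve: The air valve: brass globe valve in a pipe bridge (steel pipe 27 mm thick, 78 mm up) on a steel base plate 90 x 300 mm screwed to the bench, with a small pressure gauge, 155 mm high, over one end. Fixed. Origin on the bench below the wheel's axis; y runs along the pipe.
- hub (a point): Centre of the valve's handwheel, on its upright turning axis, 168 mm above the bench. Plain aluminium wheel, 99 mm across, three spokes; the rim (13 mm thick) is centred on a circle of 43 mm radius, its top 178.5 mm above the bench. Of the whole valve only the handle stands higher than the rim.
- handle: The wheel's black revolving handle: upright round grip, 21 mm thick, 60 mm tall, standing on the rim 43 mm from the turning axis. Origin at its centre, 212.5 mm above the bench (it spans 182.5 to 242.5 mm). It spins freely on its own pin, so a gripper holding it can carry it round the circle without turning itself.
- wheel (a joint): Wheel angle in rad, counter-clockwise from above (opening) positive. 0: closed, the stem is on its stop; a full turn is 6.283. The valve opens about 4 turns and starts less than one turn open. The wheel runs at 2 to 3 N at the handle, up to the stop. Where the handle points when the valve is closed varies.
- stem (a joint): Give of the valve's soft seat, in rad of the wheel: 0 unless the closed wheel (wheel angle 0) is pushed on clockwise. It takes about 3.7 N at the handle to begin, then 3.7 N more for every 0.1 rad; it springs back when the push ends. At 0.3 rad (13 mm at the handle, about 15 N) the seat is crushed.
- burner: Bystander: small laboratory gas burner, round foot 80 mm across, 126 mm tall; loose. Origin under its foot.
- bowl: Bystander: dark rubber mixing bowl, 128 mm across, 62 mm tall; loose. Origin under its centre.
- model: Bystander: plaster model of a row of teeth, 56 x 64 mm, 34 mm tall; loose. Origin under its centre.
- handpiece: Bystander: grinding handpiece, 150 mm long, lying in a black rest 75 x 50 mm, 58 mm tall; one loose thing. Origin under the rest.

How it is judged (in metres and radians):
On the way:
1. the valve is closed on its stop (value of joint wheel below 0.03 rad), for 0.2 s.
At the end, for the whole second after the job is handed in: The valve stands two full turns open from its stop (12.57 rad, within 0.35 rad or 20 degrees), at rest and with nothing pressing on its seat, and the gripper still holds the handle: the fingers press on it with more than 2 N and the grasp point is within 40 mm of its centre (value of joint wheel between 12.216 and 12.916 rad and velocity of joint wheel between -0.1 and 0.1 rad/s and contact force between the fingers and handle above 2 N and distance between the grasp point and handle below 0.04 m and value of joint stem below 0.05 rad); the arm keeps its last pose, push and grip.
It fails at once if the closed valve is forced into its soft seat (0.3 rad or 17 degrees past the stop) (value of joint stem above 0.3 rad).
It fails at once if a bystander is moved by more than 20 mm (distance of any of burner, bowl, model, handpiece from where it was at the start of the episode above 0.02 m).
It also fails if it takes over 64 s, if anything falls off the work surface, if the arm or the gripper's body presses on something with over 40 N, if the wrist force passes 120 N, or if a joint passes its speed limit or range.

ROBOT

A 6-joint arm with a two-finger parallel gripper is mounted at the origin on the work surface. World frame = base frame: x ahead of the robot, y to its left, z up, the work surface at z = 0. Lengths are in m, angles in degrees, forces in N, time in s.
With the tool pointing down it reaches from about 0.325 to 0.75 m from the base axis. Payload 7.6 kg.
Tool frame: the origin (TCP) lies at the very end of the fingers, on their centre line; the grasp point (between the pads) lies 19 mm behind it; x points along the fingers, y is the direction in which the jaws open and shut, and the axes are right-handed (so a half turn about x gives the same grasp; the last joint's range is limited). The gripper opens to 85 mm and grips with 20 to 120 N. Pads are 22 mm wide; open, the fingers measure 114 mm over their backs; the gripper's body (76 mm by 85 mm) begins 54 mm behind the grasp point. The pads swing forward as they close: fully open they stand 13 mm farther back than shut.
Start: joints at [61.175, 2.991, 80.254, -0, 96.75, -4.028], TCP at [0.22, 0.477, 0.231] pointing down, gripper open.
Joint ranges: [-166.34, 166.34], [-52.06, 124.39], [6.96, 135.62], [-60.46, 240.46], [14.63, 156.25], [-167.68, 167.68]. Speed limits (degrees/s): [147.25, 147.25, 172.46, 180, 180, 180].

INTERFACE

Orientations are given as a 3x3 rotation matrix whose columns are the frame's x, y, z axes.
In Python, from cell import ctrl gives the robot as it stands.
- The arm moves only by the tool carry_out, never from a script. Its argument "series" is a list of rows, each a list of 3 entries, a list of its own where there are three numbers: the shift along the tool's x, y, z in m, then the turn, a rotation vector about the tool's x, y, z in rad, then the finger opening in m, from 0 to 0.0854. In form: [[[x, y, z], [wx, wy, wz], hand], ...]. A call has 1 to 10 rows; each row is the pose to reach, as a shift and turn from the pose measured when the call began, along the tool's axes at that moment; what a row does not reach only later rows make up. A row lasts 1/10 s, in which the tool goes at most 50 mm and 8.59 degrees, less where a joint would pass 70% of its speed; a pose out of reach is approached as far as the arm can. A call with a gripper value outside its range is refused whole. The fingers move at their own pace and stop on an object; "grip_force" is the grip in N (left out, the last holds). Time passes only in rows, so rows that repeat a pose let the fingers close. It gives the time, the measured TCP pose, the force and the opening at its end, in the units of the state.
- ctrl.read_state(): the state, without advancing time (a new reading comes with each control period).
- ctrl.read_camera(name): name is "scene" or "side" or "wrist"; returns a dict with "image" (480x640x3 uint8, red, green, blue), "range_z" (480x640 float32, m along the optical axis (not along the pixel's ray), 0 where there is no reading), "intrinsics" (3x3 intrinsics, pixels), "R" (3x3) and "t" (3): a world point X has camera coordinates R X + t. Camera axes: x right, y down, z forward; pixel columns grow to the right and rows downward; lengths in m; the calibration is good to about 2 mm. A picture is of the moment at which its call begins.
- ctrl.close_job(): hands the job in, once; it reports no verdict.
The state is a dict: "time": time; "joint_pos": joint angles; "dq": joint speeds; "tau": joint torques, N m; "tool_pos": TCP position; "ee_rot": TCP orientation; "ft_force": force on the tool from outside, world axes, zero at the start; "ft_torque": the same for the moment, N m; "gripper_width": finger opening in m.
Only numpy, scipy, OpenCV 4.12 (cv2) and the standard library are available. Lean on these libraries where they do the work, as an engineer would, in place of code of your own. Each camera call takes 0.05 s, during which the arm holds its last target. There are 200 camera calls.

## Working session

There is one attempt and no reset: what is moved stays moved. The work goes in short steps, Python scripts to look and compute and a tool call to move; the robot and the scene stay as the last step left them, time stands still between calls to the robot, and variables do not carry over. Pictures are saved under pics/ and viewed, about 8 in all and at most 12, crops included, and the job is handed in when it is done.

Besides the shell and the picture viewer there is one more tool, called after "Call:" as a command line: name --argument value ..., lists and objects as JSON in quotes. carry_out: Moves the arm, as the interface text tells. Its arguments: {"type":"object","properties":{"series":{"type":"array"},"grip_force":{"type":"number"}},"required":["series"]}

```bash
mkdir -p pics; ls
cat > h.py <<'E'
import numpy as np, cv2
from cell import ctrl
def cam(n,save=None):
    c=ctrl.read_camera(n)
    if save: cv2.imwrite('pics/'+save,c['image'][:,:,::-1])
    return c
def cloud(c):
    z=c['range_z'];K=c['intrinsics'];v,u=np.mgrid[:480,:640]
    P=np.stack([(u-K[0,2])/K[0,0]*z,(v-K[1,2])/K[1,1]*z,z],-1)
    W=(P-c['t'])@c['R']; W[z<=0]=np.nan
    return W
E
python3 - <<'E'
from h import *
s=ctrl.read_state();print({k:np.round(v,3).tolist() for k,v in s.items()})
cs=[cam(n) for n in('scene','side')]
for n,c in zip(('scene','side'),cs):
    print(n,np.round(-c['R'].T@c['t'],3),np.round(c['R'][2],2))
    W=cloud(c);np.savez(n+'.npz',W=W,im=c['image'])
    m=(W[...,2]>.172)&(W[...,2]<.26)&(W[...,0]>.1)
    print(m.sum(),np.nanmean(W[m],0), np.isnan(W).mean())
cv2.imwrite('pics/a.png',cv2.resize(np.vstack([c['image'] for c in cs]),(400*2//2*1,600))[:,:,::-1])
cv2.imwrite('pics/sc.png',cs[0]['image'][:,:,::-1]);cv2.imwrite('pics/si.png',cs[1]['image'][:,:,::-1])
E
```

```text
pics
{'time': 0.0, 'joint_pos': [61.174, 3.028, 80.314, 0.002, 96.749, -4.03], 'dq': [-0.14, 0.069, 0.032, 0.032, -0.002, -0.038], 'tau': [-0.001, -38.166, -36.019, -0.0, 0.006, -0.0], 'tool_pos': [0.22, 0.476, 0.23], 'ee_rot': [[-0.001, 0.419, 0.908], [-0.001, 0.908, -0.419], [-1.0, -0.002, -0.0]], 'ft_force': [0.118, 0.488, 0.675], 'ft_torque': [-0.029, -0.024, 0.019], 'gripper_width': 0.085}
scene [ 1.198 -0.189  0.823] [-0.64  0.24 -0.73]
1593 [0.54180964 0.03775701 0.19240106] 0.003922526041666667
side [ 0.363 -0.651  0.718] [ 0.27  0.73 -0.62]
4281 [1.0434363  0.60993316 0.19927808] 0.0037727864583333333
```

View pics/sc.png

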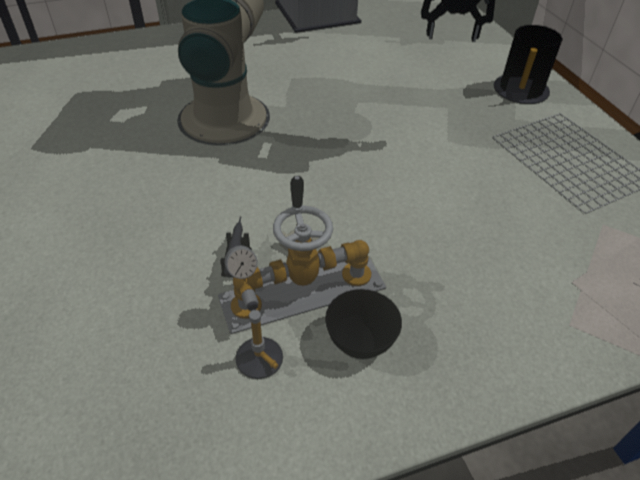

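View pics/si.png

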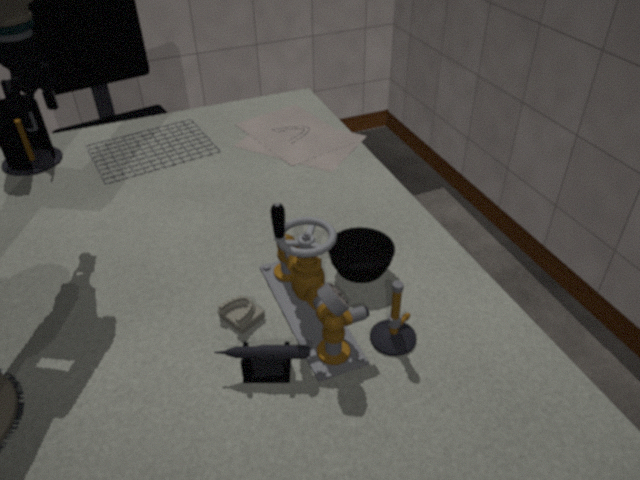

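The scene view has the wheel at about (303,229) and the handle at (297,190), on the robot's side of the wheel. In the side view they are at (308,238) and (279,222). I'll fit both from the depth data.

Run:
```python
from h import *
from scipy.optimize import least_squares
for n,(uh,vh),(uw,vw) in(('scene',(297,190),(303,229)),('side',(279,222),(308,238))):
    d=np.load(n+'.npz');W=d['W'];im=d['im'].astype(int)
    v,u=np.mgrid[:480,:640]
    near=np.hypot(u-uw,v-vw)<75
    dark=(im.max(2)<75)
    H=near&dark&(W[...,2]>.185)&(W[...,2]<.26)&(np.hypot(u-uh,v-vh)<30)
    R=near&~dark&(W[...,2]>.165)&(W[...,2]<.183)
    P=W[R][:,:2]
    c=np.median(P,0)
    f=least_squares(lambda p:np.hypot(*(P-p[:2]).T)-p[2],[*c,.043],loss='soft_l1',f_scale=.004)
    g=least_squares(lambda p:np.hypot(*(P-p).T)-.043,f.x[:2],loss='soft_l1',f_scale=.004)
    h=W[H]
    print(n,R.sum(),f.x.round(4),g.x.round(4),'handle',H.sum(),h.mean(0).round(4),np.percentile(h,[2,98],axis=0).round(4))
    q=least_squares(lambda p:np.hypot(*(h[:,:2]-p).T)-.0105,h[:,:2].mean(0)-0.008*(-(d['W'][vh,uh]*0)[:2]),loss='soft_l1',f_scale=.002)
    print(' axis handle',q.x.round(4))
```

```text
scene 1399 [0.5973 0.0119 0.0406] [0.5973 0.0119] handle 324 [0.5576 0.0152 0.2195] [[0.5495 0.0074 0.1873]
 [0.5624 0.0253 0.2421]]
 axis handle [0.5498 0.0177]
side 1120 [0.594  0.0076 0.0403] [0.5929 0.0082] handle 391 [0.5486 0.0094 0.2167] [[0.5405 0.005  0.1862]
 [0.5583 0.0169 0.2409]]
 axis handle [0.5513 0.0175]
```

Call:
carry_out --series '[[[-0.08, -0.05, 0.09], [-0.1, 0, 0], 0.085], [[-0.08, -0.1, 0.18], [-0.2, 0, 0], 0.085], [[-0.08, -0.14, 0.24], [-0.3, 0, 0], 0.085], [[-0.08, -0.2, 0.35], [-0.4, 0, 0], 0.085], [[-0.08, -0.24, 0.43], [-0.433, 0, 0], 0.085], [[-0.08, -0.279, 0.492], [-0.433, 0, 0], 0.085], [[-0.08, -0.279, 0.492], [-0.433, 0, 0], 0.085], [[-0.08, -0.279, 0.492], [-0.433, 0, 0], 0.085], [[-0.08, -0.279, 0.492], [-0.433, 0, 0], 0.085], [[-0.08, -0.279, 0.492], [-0.433, 0, 0], 0.085]]' --grip_force 40

```text
time: 1.1
tool_pos: [0.5041, 0.0796, 0.3064]
ee_rot: [[-0.001, -0.0, 1.0], [-0.001, 1.0, 0.0], [-1.0, -0.001, -0.001]]
ft_force: [0.6, 1.1, 0.0]
gripper_width: 0.085
```

Call:
carry_out --series '[[[0, -0.063, 0.046], [0, 0, 0], 0.085], [[0, -0.063, 0.046], [0, 0, 0], 0.085], [[0, -0.063, 0.046], [0, 0, 0], 0.085], [[0, -0.063, 0.046], [0, 0, 0], 0.085]]'

```text
time: 1.5
tool_pos: [0.55, 0.0163, 0.3057]
ee_rot: [[-0.003, 0.001, 1.0], [-0.001, 1.0, -0.001], [-1.0, -0.001, -0.003]]
ft_force: [-0.3, 1.2, -0.2]
gripper_width: 0.085
```

Run:
```python
from h import *
from scipy.optimize import least_squares
c=cam('wrist','w1.png');W=cloud(c);im=c['image'].astype(int)
print(np.round(-c['R'].T@c['t'],3),ctrl.read_state()['tool_pos'])
dd=np.hypot(W[...,0]-.5505,W[...,1]-.0165)
H=(dd<.03)&(W[...,2]>.2)&(W[...,2]<.25)
print('handle',H.sum(),np.nanmean(W[H],0),np.percentile(W[H],[2,98],axis=0))
T=H&(W[...,2]>.236);print('top',T.sum(),W[T].mean(0),np.percentile(W[T],[2,98],axis=0))
R=(np.hypot(W[...,0]-.595,W[...,1]-.01)<.06)&(W[...,2]>.168)&(W[...,2]<.182)&(dd>.02)
P=W[R][:,:2];f=least_squares(lambda p:np.hypot(*(P-p).T)-.043,[.595,.01],loss='soft_l1',f_scale=.004);print(R.sum(),f.x)
```

```text
[0.476 0.016 0.447] [0.54978538 0.01705673 0.30616116]
handle 1607 [0.54662172 0.01670733 0.23279948] [[0.53978612 0.00704153 0.20355172]
 [0.55738028 0.02648285 0.24195024]]
top 883 [0.54940073 0.0167557  0.23928443] [[0.54200029 0.00843531 0.23645932]
 [0.55781721 0.02476868 0.2421537 ]]
5993 [0.59046833 0.01263751]
```

View pics/w1.png

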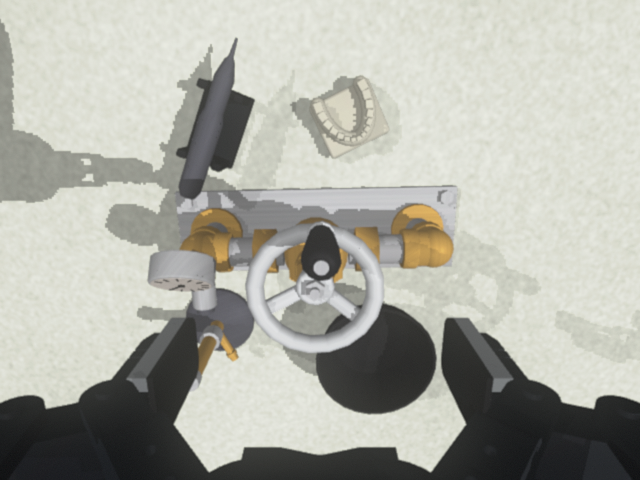

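The wrist view has the handle top at (320,268), centred between the fingers, with the wheel centre near (315,290). The handle is at about (0.550, 0.017) and the hub at about (0.5925, 0.012). I'll descend and grip.

Call:
carry_out --series '[[[0.04, 0, 0], [0, 0, 0], 0.085], [[0.08, 0, 0], [0, 0, 0], 0.085], [[0.11, 0, 0], [0, 0, 0], 0.085], [[0.11, 0, 0], [0, 0, 0], 0.085], [[0.11, 0, 0], [0, 0, 0], 0.03], [[0.11, 0, 0], [0, 0, 0], 0.01], [[0.11, 0, 0], [0, 0, 0], 0.0], [[0.11, 0, 0], [0, 0, 0], 0.0], [[0.11, 0, 0], [0, 0, 0], 0.0], [[0.11, 0, 0], [0, 0, 0], 0.0]]' --grip_force 40

```text
time: 2.55
tool_pos: [0.5499, 0.017, 0.1972]
ee_rot: [[-0.0, -0.0, 1.0], [-0.001, 1.0, 0.0], [-1.0, -0.001, -0.0]]
ft_force: [-2.1, 0.2, 4.6]
gripper_width: 0.0197
```

Run:
```python
from h import *
for i in range(31):
    a=np.radians(173.3-12*i); print(i,round(173.3-12*i,1),np.round([.5925+.043*np.cos(a),.012+.043*np.sin(a)],4))
```

```text
0 173.3 [0.5498 0.017 ]
1 161.3 [0.5518 0.0258]
2 149.3 [0.5555 0.034 ]
3 137.3 [0.5609 0.0412]
4 125.3 [0.5677 0.0471]
5 113.3 [0.5755 0.0515]
6 101.3 [0.5841 0.0542]
7 89.3 [0.593 0.055]
8 77.3 [0.602  0.0539]
9 65.3 [0.6105 0.0511]
10 53.3 [0.6182 0.0465]
11 41.3 [0.6248 0.0404]
12 29.3 [0.63  0.033]
13 17.3 [0.6336 0.0248]
14 5.3 [0.6353 0.016 ]
15 -6.7 [0.6352 0.007 ]
16 -18.7 [ 0.6332 -0.0018]
17 -30.7 [ 0.6295 -0.01  ]
18 -42.7 [ 0.6241 -0.0172]
19 -54.7 [ 0.6173 -0.0231]
20 -66.7 [ 0.6095 -0.0275]
21 -78.7 [ 0.6009 -0.0302]
22 -90.7 [ 0.592 -0.031]
23 -102.7 [ 0.583  -0.0299]
24 -114.7 [ 0.5745 -0.0271]
25 -126.7 [ 0.5668 -0.0225]
26 -138.7 [ 0.5602 -0.0164]
27 -150.7 [ 0.555 -0.009]
28 -162.7 [ 0.5514 -0.0008]
29 -174.7 [0.5497 0.008 ]
30 -186.7 [0.5498 0.017 ]
```

Call:
carry_out --series '[[[0, 0.004, 0], [0, 0, 0], 0.0], [[0, 0.009, 0.002], [0, 0, 0], 0.0], [[0, 0.009, 0.002], [0, 0, 0], 0.0], [[0, 0.009, 0.002], [0, 0, 0], 0.0]]'

```text
time: 2.95
tool_pos: [0.552, 0.0265, 0.1973]
ee_rot: [[-0.0, -0.001, 1.0], [-0.0, 1.0, 0.001], [-1.0, -0.0, -0.0]]
ft_force: [-0.3, 1.7, 3.0]
gripper_width: 0.0196
```

Call:
carry_out --series '[[[0, 0.004, 0.0015], [0, 0, 0], 0.0], [[0, 0.0075, 0.0035], [0, 0, 0], 0.0], [[0, 0.0075, 0.0035], [0, 0, 0], 0.0]]'

```text
time: 3.25
tool_pos: [0.5557, 0.0346, 0.1973]
ee_rot: [[-0.0, -0.001, 1.0], [0.0, 1.0, 0.001], [-1.0, 0.0, -0.0]]
ft_force: [-0.2, 0.6, 3.4]
gripper_width: 0.0202
```

Call:
carry_out --series '[[[0, 0.0035, 0.0025], [0, 0, 0], 0.0], [[0, 0.007, 0.0055], [0, 0, 0], 0.0], [[0, 0.007, 0.0055], [0, 0, 0], 0.0]]'

```text
time: 3.55
tool_pos: [0.5615, 0.0423, 0.1973]
ee_rot: [[0.0, -0.002, 1.0], [0.001, 1.0, 0.002], [-1.0, 0.001, 0.0]]
ft_force: [-1.7, 0.6, 2.8]
gripper_width: 0.0202
```

Call:
carry_out --series '[[[0, 0.003, 0.0035], [0, 0, 0], 0.0], [[0, 0.0055, 0.0075], [0, 0, 0], 0.0], [[0, 0.0055, 0.0075], [0, 0, 0], 0.0]]'

```text
time: 3.85
tool_pos: [0.5694, 0.0487, 0.1974]
ee_rot: [[0.001, -0.003, 1.0], [0.002, 1.0, 0.003], [-1.0, 0.002, 0.001]]
ft_force: [-0.8, 2.7, 4.7]
gripper_width: 0.0202
```

Call:
carry_out --series '[[[0, 0.002, 0.0042], [0, 0, 0], 0.0], [[0, 0.0037, 0.0084], [0, 0, 0], 0.0], [[0, 0.0037, 0.0084], [0, 0, 0], 0.0]]'

```text
time: 4.15
tool_pos: [0.5784, 0.053, 0.1975]
ee_rot: [[0.001, -0.004, 1.0], [0.003, 1.0, 0.004], [-1.0, 0.003, 0.001]]
ft_force: [-1.1, 4.7, 3.4]
gripper_width: 0.0201
```

Call:
carry_out --series '[[[0, 0.0015, 0.0045], [0, 0, 0], 0.0], [[0, 0.0025, 0.009], [0, 0, 0], 0.0], [[0, 0.0025, 0.009], [0, 0, 0], 0.0]]'

```text
time: 4.45
tool_pos: [0.5882, 0.0554, 0.1974]
ee_rot: [[0.002, -0.003, 1.0], [0.003, 1.0, 0.003], [-1.0, 0.003, 0.002]]
ft_force: [0.8, 1.0, 3.4]
gripper_width: 0.0199
```

Call:
carry_out --series '[[[0, 0.0003, 0.0047], [0, 0, 0], 0.0], [[0, -0.0002, 0.0094], [0, 0, 0], 0.0], [[0, -0.0002, 0.0094], [0, 0, 0], 0.0]]'

```text
time: 4.75
tool_pos: [0.5983, 0.0552, 0.1974]
ee_rot: [[0.003, -0.003, 1.0], [0.003, 1.0, 0.003], [-1.0, 0.003, 0.003]]
ft_force: [-0.1, 1.6, 2.8]
gripper_width: 0.0198
```

Call:
carry_out --series '[[[0, -0.0008, 0.0046], [0, 0, 0], 0.0], [[0, -0.0022, 0.009], [0, 0, 0], 0.0], [[0, -0.0022, 0.009], [0, 0, 0], 0.0]]'

```text
time: 5.05
tool_pos: [0.608, 0.0528, 0.1975]
ee_rot: [[0.004, -0.003, 1.0], [0.003, 1.0, 0.003], [-1.0, 0.003, 0.004]]
ft_force: [1.2, 1.4, 3.3]
gripper_width: 0.0199
```

Call:
carry_out --series '[[[0, -0.0019, 0.0042], [0, 0, 0], 0.0], [[0, -0.0044, 0.0083], [0, 0, 0], 0.0], [[0, -0.0044, 0.0083], [0, 0, 0], 0.0]]'

```text
time: 5.35
tool_pos: [0.617, 0.0482, 0.1975]
ee_rot: [[0.005, -0.003, 1.0], [0.003, 1.0, 0.003], [-1.0, 0.003, 0.005]]
ft_force: [1.5, 1.8, 2.6]
gripper_width: 0.0198
```

Run:
```python
from h import *
from scipy.optimize import least_squares
s=ctrl.read_state();p=s['tool_pos'];print(p,s['ft_force'])
P=np.array([(.5499,.017),(.552,.0265),(.5557,.0346),(.5615,.0423),(.5694,.0487),(.5784,.053),(.5882,.0554),(.5983,.0552),(.608,.0528),p[:2]])
f=least_squares(lambda q:np.hypot(*(P-q[:2]).T)-q[2],[.5925,.012,.043]);print(f.x,f.fun.round(4))
f=least_squares(lambda q:np.hypot(*(P-q).T)-.043,[.5925,.012]);print(f.x,f.fun.round(4))
```

```text
[0.61698366 0.04815708 0.19750634] [1.45214523 1.75995931 2.62664904]
[0.59275382 0.01245856 0.04312511] [-0.     -0.      0.      0.0001 -0.     -0.0001  0.0001 -0.      0.
  0.    ]
[0.5926902  0.01259456] [ 0.      0.      0.      0.0001 -0.     -0.0001  0.     -0.      0.
  0.0001]
```

Call:
carry_out --series '[[[0, -0.0028, 0.0037], [0, 0, 0], 0.0], [[0, -0.0061, 0.0071], [0, 0, 0], 0.0], [[0, -0.0061, 0.0071], [0, 0, 0], 0.0]]'

```text
time: 5.65
tool_pos: [0.6247, 0.0415, 0.1975]
ee_rot: [[0.006, -0.002, 1.0], [0.002, 1.0, 0.002], [-1.0, 0.002, 0.006]]
ft_force: [1.3, 0.8, 3.1]
gripper_width: 0.0205
```

Call:
carry_out --series '[[[0, -0.0037, 0.003], [0, 0, 0], 0.0], [[0, -0.0078, 0.0055], [0, 0, 0], 0.0], [[0, -0.0078, 0.0055], [0, 0, 0], 0.0]]'

```text
time: 5.95
tool_pos: [0.6307, 0.0329, 0.1975]
ee_rot: [[0.007, -0.001, 1.0], [0.002, 1.0, 0.001], [-1.0, 0.002, 0.007]]
ft_force: [2.7, 0.4, 2.0]
gripper_width: 0.0198
```

Call:
carry_out --series '[[[0, -0.0044, 0.002], [0, 0, 0], 0.0], [[0, -0.0089, 0.0035], [0, 0, 0], 0.0], [[0, -0.0089, 0.0035], [0, 0, 0], 0.0]]'

```text
time: 6.25
tool_pos: [0.6345, 0.0231, 0.1976]
ee_rot: [[0.007, -0.001, 1.0], [0.001, 1.0, 0.001], [-1.0, 0.001, 0.007]]
ft_force: [1.5, 0.8, 2.2]
gripper_width: 0.0201
```

Call:
carry_out --series '[[[0, -0.0047, 0.0009], [0, 0, 0], 0.0], [[0, -0.0093, 0.0012], [0, 0, 0], 0.0], [[0, -0.0093, 0.0012], [0, 0, 0], 0.0]]'

```text
time: 6.55
tool_pos: [0.6358, 0.0133, 0.1976]
ee_rot: [[0.007, 0.0, 1.0], [0.001, 1.0, -0.0], [-1.0, 0.001, 0.007]]
ft_force: [0.9, 1.8, 1.4]
gripper_width: 0.0198
```

Call:
carry_out --series '[[[0, -0.0047, 0], [0, 0, 0], 0.0], [[0, -0.0094, -0.0009], [0, 0, 0], 0.0], [[0, -0.0094, -0.0009], [0, 0, 0], 0.0]]'

```text
time: 6.85
tool_pos: [0.6351, 0.0052, 0.1976]
ee_rot: [[0.008, -0.001, 1.0], [0.004, 1.0, 0.001], [-1.0, 0.004, 0.008]]
ft_force: [2.9, 9.8, 2.0]
gripper_width: 0.0198
```

Tangential force has jumped to about 10 N, so this is the stop. I'll hold here briefly to confirm it, then map force against angle while backing off.

Call:
carry_out --series '[[[0, 0, 0], [0, 0, 0], 0.0], [[0, 0, 0], [0, 0, 0], 0.0], [[0, 0, 0], [0, 0, 0], 0.0], [[0, 0, 0], [0, 0, 0], 0.0]]'

```text
time: 7.25
tool_pos: [0.6353, 0.0069, 0.1976]
ee_rot: [[0.009, -0.003, 1.0], [0.007, 1.0, 0.003], [-1.0, 0.007, 0.009]]
ft_force: [2.5, 7.9, 1.6]
gripper_width: 0.0198
```

Call:
carry_out --series '[[[0, 0, 0], [0, 0, 0], 0.0], [[0, 0, 0], [0, 0, 0], 0.0], [[0, 0, 0], [0, 0, 0], 0.0]]'

```text
time: 7.55
tool_pos: [0.6355, 0.0083, 0.1976]
ee_rot: [[0.01, -0.005, 1.0], [0.009, 1.0, 0.005], [-1.0, 0.009, 0.01]]
ft_force: [3.1, 7.5, 2.1]
gripper_width: 0.0201
```

Call:
carry_out --series '[[[0, 0, 0], [0, 0, 0], 0.0], [[0, 0, 0], [0, 0, 0], 0.0], [[0, 0, 0], [0, 0, 0], 0.0]]'

```text
time: 7.85
tool_pos: [0.6356, 0.0094, 0.1976]
ee_rot: [[0.01, -0.006, 1.0], [0.011, 1.0, 0.006], [-1.0, 0.011, 0.01]]
ft_force: [1.4, 6.7, 2.3]
gripper_width: 0.0202
```

Call:
carry_out --series '[[[0, 0.001, 0], [0, 0, 0], 0.0], [[0, 0.001, 0], [0, 0, 0], 0.0], [[0, 0.001, 0], [0, 0, 0], 0.0]]'

```text
time: 8.15
tool_pos: [0.6357, 0.0111, 0.1977]
ee_rot: [[0.011, -0.007, 1.0], [0.012, 1.0, 0.007], [-1.0, 0.012, 0.011]]
ft_force: [1.5, 4.9, 1.5]
gripper_width: 0.0202
```

```bash
cat > plan.py <<'E'
import sys
from h import *
from scipy.spatial.transform import Rotation as Ro
a0,st=float(sys.argv[1]),float(sys.argv[2]); n=int(sys.argv[3])
s=ctrl.read_state();p=s['tool_pos'];R=np.array(s['ee_rot']);G=np.array([[0,0,1],[0,1,0],[-1,0,0]])
d=p[:2]-[.5927,.0125];print('angle',np.degrees(np.arctan2(d[1],d[0])),np.hypot(*d),s['ft_force'].round(1) if hasattr(s['ft_force'],'round') else s['ft_force'],s['time'])
w=Ro.from_matrix(R.T@G).as_rotvec().round(3).tolist()
for i in range(1,n+1):
    a=np.radians(a0+st*i);t=[.5927+.0431*np.cos(a),.0125+.0431*np.sin(a),.1972]
    print([(R.T@(t-p)).round(4).tolist(),w,0.0],end=', ')
E
python3 plan.py -1.5 20 9
```

```text
angle -1.810385397723353 0.04302843913416591 [1.5 4.9 1.5] 8.15
[[0.0006, 0.015, -0.002], [0.007, 0.011, -0.012], 0.0], [[0.0007, 0.0282, -0.0091], [0.007, 0.011, -0.012], 0.0], [[0.0007, 0.0382, -0.0202], [0.007, 0.011, -0.012], 0.0], [[0.0006, 0.0438, -0.0341], [0.007, 0.011, -0.012], 0.0], [[0.0005, 0.0443, -0.0491], [0.007, 0.011, -0.012], 0.0], [[0.0002, 0.0397, -0.0633], [0.007, 0.011, -0.012], 0.0], [[0.0, 0.0304, -0.0751], [0.007, 0.011, -0.012], 0.0], [[-0.0002, 0.0177, -0.083], [0.007, 0.011, -0.012], 0.0], [[-0.0004, 0.0031, -0.0861], [0.007, 0.011, -0.012], 0.0],
```

Call:
carry_out --series '[[[0.0006, 0.015, -0.002], [0.007, 0.011, -0.012], 0.0], [[0.0007, 0.0282, -0.0091], [0.007, 0.011, -0.012], 0.0], [[0.0007, 0.0382, -0.0202], [0.007, 0.011, -0.012], 0.0], [[0.0006, 0.0438, -0.0341], [0.007, 0.011, -0.012], 0.0], [[0.0005, 0.0443, -0.0491], [0.007, 0.011, -0.012], 0.0], [[0.0002, 0.0397, -0.0633], [0.007, 0.011, -0.012], 0.0], [[0.0, 0.0304, -0.0751], [0.007, 0.011, -0.012], 0.0], [[-0.0002, 0.0177, -0.083], [0.007, 0.011, -0.012], 0.0], [[-0.0004, 0.0031, -0.0861], [0.007, 0.011, -0.012], 0.0], [[-0.0004, 0.0031, -0.0861], [0.007, 0.011, -0.012], 0.0]]'

```text
time: 9.15
tool_pos: [0.5496, 0.0112, 0.1973]
ee_rot: [[0.0, 0.002, 1.0], [-0.002, 1.0, -0.002], [-1.0, -0.002, 0.0]]
ft_force: [2.5, -1.5, 0.2]
gripper_width: 0.0199
```

```bash
python3 plan.py 178.5 20 9
```

```text
angle -178.3238680825614 0.04311363770581621 [ 2.5 -1.5  0.2] 9.15
[[0.0001, -0.0124, 0.0023], [-0.002, 0.0, 0.002], 0.0], [[0.0001, -0.0255, 0.0094], [-0.002, 0.0, 0.002], 0.0], [[0.0001, -0.0354, 0.0207], [-0.002, 0.0, 0.002], 0.0], [[0.0002, -0.0409, 0.0346], [-0.002, 0.0, 0.002], 0.0], [[0.0002, -0.0412, 0.0496], [-0.002, 0.0, 0.002], 0.0], [[0.0002, -0.0365, 0.0637], [-0.002, 0.0, 0.002], 0.0], [[0.0001, -0.0271, 0.0754], [-0.002, 0.0, 0.002], 0.0], [[0.0001, -0.0143, 0.0832], [-0.002, 0.0, 0.002], 0.0], [[0.0001, 0.0003, 0.0862], [-0.002, 0.0, 0.002], 0.0],
```

Call:
carry_out --series '[[[0.0001, -0.0124, 0.0023], [-0.002, 0, 0.002], 0.0], [[0.0001, -0.0255, 0.0094], [-0.002, 0, 0.002], 0.0], [[0.0001, -0.0354, 0.0207], [-0.002, 0, 0.002], 0.0], [[0.0002, -0.0409, 0.0346], [-0.002, 0, 0.002], 0.0], [[0.0002, -0.0412, 0.0496], [-0.002, 0, 0.002], 0.0], [[0.0002, -0.0365, 0.0637], [-0.002, 0, 0.002], 0.0], [[0.0001, -0.0271, 0.0754], [-0.002, 0, 0.002], 0.0], [[0.0001, -0.0143, 0.0832], [-0.002, 0, 0.002], 0.0], [[0.0001, 0.0003, 0.0862], [-0.002, 0, 0.002], 0.0], [[0.0001, 0.0003, 0.0862], [-0.002, 0, 0.002], 0.0]]'

```text
time: 10.15
tool_pos: [0.6361, 0.0116, 0.1972]
ee_rot: [[-0.001, -0.0, 1.0], [-0.0, 1.0, 0.0], [-1.0, -0.0, -0.001]]
ft_force: [-0.8, 2.5, 3.8]
gripper_width: 0.0203
```

```bash
python3 plan.py -1.5 20 9; python3 -c "
from h import *
cam('scene','s2.png')"
```

```text
angle -1.214360809683562 0.0434051011410356 [-0.8  2.5  3.8] 10.15
[[-0.0, 0.0146, -0.0025], [0.0, -0.001, 0.0], 0.0], [[-0.0, 0.0278, -0.0097], [0.0, -0.001, 0.0], 0.0], [[0.0, 0.0377, -0.0209], [0.0, -0.001, 0.0], 0.0], [[0.0, 0.0432, -0.0348], [0.0, -0.001, 0.0], 0.0], [[0.0, 0.0436, -0.0497], [0.0, -0.001, 0.0], 0.0], [[0.0, 0.0388, -0.0639], [0.0, -0.001, 0.0], 0.0], [[0.0, 0.0295, -0.0757], [0.0, -0.001, 0.0], 0.0], [[0.0001, 0.0168, -0.0835], [0.0, -0.001, 0.0], 0.0], [[0.0001, 0.0021, -0.0865], [0.0, -0.001, 0.0], 0.0],
```

View pics/s2.png

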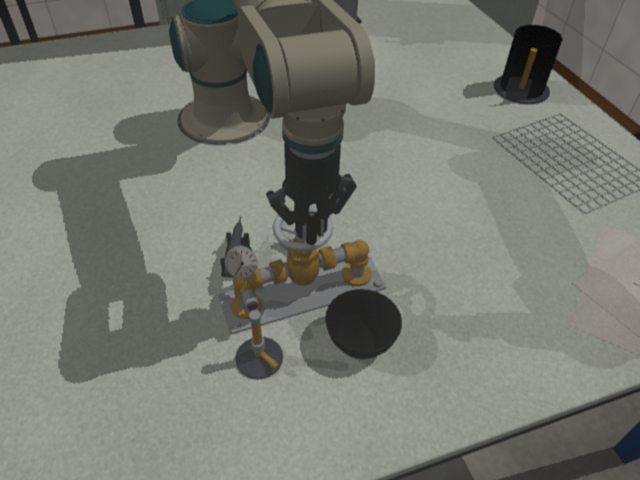

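The gripper holds the handle at about (313,235), on the far-x side of the wheel. Bowl and burner are unmoved at (363,325) and (260,357). One turn is done, so I'll do the second.

Call:
carry_out --series '[[[0, 0.0146, -0.0025], [0, 0, 0], 0.0], [[0, 0.0278, -0.0097], [0, 0, 0], 0.0], [[0, 0.0377, -0.0209], [0, 0, 0], 0.0], [[0, 0.0432, -0.0348], [0, 0, 0], 0.0], [[0, 0.0436, -0.0497], [0, 0, 0], 0.0], [[0, 0.0388, -0.0639], [0, 0, 0], 0.0], [[0, 0.0295, -0.0757], [0, 0, 0], 0.0], [[0, 0.0168, -0.0835], [0, 0, 0], 0.0], [[0, 0.0021, -0.0865], [0, 0, 0], 0.0], [[0, 0.0021, -0.0865], [0, 0, 0], 0.0]]'

```text
time: 11.2
tool_pos: [0.5496, 0.0108, 0.1973]
ee_rot: [[0.0, 0.002, 1.0], [-0.001, 1.0, -0.002], [-1.0, -0.001, 0.0]]
ft_force: [1.7, -2.2, 1.4]
gripper_width: 0.02
```

```bash
python3 plan.py 178.5 20 9
```

```text
angle -177.741593153388 0.043085846090909014 [ 1.7 -2.2  1.4] 11.2
[[0.0001, -0.012, 0.0022], [-0.002, 0.0, 0.001], 0.0], [[0.0001, -0.0251, 0.0094], [-0.002, 0.0, 0.001], 0.0], [[0.0001, -0.035, 0.0206], [-0.002, 0.0, 0.001], 0.0], [[0.0001, -0.0405, 0.0346], [-0.002, 0.0, 0.001], 0.0], [[0.0002, -0.0408, 0.0495], [-0.002, 0.0, 0.001], 0.0], [[0.0002, -0.036, 0.0637], [-0.002, 0.0, 0.001], 0.0], [[0.0001, -0.0267, 0.0754], [-0.002, 0.0, 0.001], 0.0], [[0.0001, -0.0139, 0.0832], [-0.002, 0.0, 0.001], 0.0], [[0.0001, 0.0008, 0.0861], [-0.002, 0.0, 0.001], 0.0],
```

Call:
carry_out --series '[[[0.0001, -0.012, 0.0022], [-0.002, 0, 0.001], 0.0], [[0.0001, -0.0251, 0.0094], [-0.002, 0, 0.001], 0.0], [[0.0001, -0.035, 0.0206], [-0.002, 0, 0.001], 0.0], [[0.0001, -0.0405, 0.0346], [-0.002, 0, 0.001], 0.0], [[0.0002, -0.0408, 0.0495], [-0.002, 0, 0.001], 0.0], [[0.0002, -0.036, 0.0637], [-0.002, 0, 0.001], 0.0], [[0.0001, -0.0267, 0.0754], [-0.002, 0, 0.001], 0.0], [[0.0001, -0.0139, 0.0832], [-0.002, 0, 0.001], 0.0], [[0.0001, 0.0008, 0.0861], [-0.002, 0, 0.001], 0.0], [[0.0001, 0.0008, 0.0861], [-0.002, 0, 0.001], 0.0]]'

```text
time: 12.2
tool_pos: [0.6361, 0.0115, 0.1971]
ee_rot: [[-0.001, -0.0, 1.0], [-0.001, 1.0, 0.0], [-1.0, -0.001, -0.001]]
ft_force: [-2.0, 2.2, 4.7]
gripper_width: 0.02
```

Call:
carry_out --series '[[[0, 0, 0], [0, 0, 0], 0.0], [[0, 0, 0], [0, 0, 0], 0.0], [[0, 0, 0], [0, 0, 0], 0.0], [[0, 0, 0], [0, 0, 0], 0.0], [[0, 0, 0], [0, 0, 0], 0.0]]'

```text
time: 12.7
tool_pos: [0.6361, 0.011, 0.1972]
ee_rot: [[-0.001, -0.0, 1.0], [-0.001, 1.0, 0.0], [-1.0, -0.001, -0.001]]
ft_force: [-1.8, 0.8, 5.1]
gripper_width: 0.0198
```

```bash
python3 plan.py -1.5 0 1
python3 - <<'E'
from h import *
for n in('scene','side'):
    c=cam(n,n+'_end.png');a=np.load(n+'.npz')['im'].astype(int)
    d=np.abs(c['image'].astype(int)-a).max(2)>40
    print(n,{k:int(d[v0:v1,u0:u1].sum()) for k,(u0,v0,u1,v1) in ({'burner':(236,340,284,378),'bowl':(325,292,404,358),'handpiece':(220,220,240,278)} if n=='scene' else {'model':(215,292,268,338),'handpiece':(212,340,312,385),'burner':(368,280,418,358)}).items()})
s=ctrl.read_state();print(s['dq'],s['gripper_width'])
E
```

```text
angle -1.9193776635092146 0.04346955068263063 [-1.8  0.8  5.1] 12.7
[[-0.0, 0.0003, -0.0004], [0.0, -0.001, 0.001], 0.0], scene {'burner': 0, 'bowl': 0, 'handpiece': 0}
side {'model': 0, 'handpiece': 37, 'burner': 0}
[ 0.10947423  0.05619863  0.07375706 -0.11730343  0.00647794 -0.00145658] 0.020448238038730054
```

View pics/side_end.png

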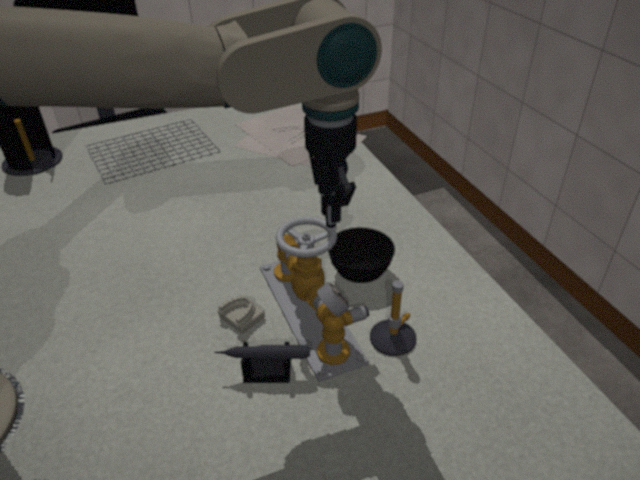

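The side view shows the gripper on the handle at (333,232), on the far side of the wheel. Handpiece, model, bowl and burner are where they were; the handpiece's few changed pixels are probably the arm's shadow.

```bash
python3 -c "
from h import *
print(ctrl.close_job());s=ctrl.read_state();print(s['time'],s['tool_pos'],s['ft_force'],s['gripper_width'])"
```

```text
the job is handed in; nothing more can be done
None
the job is handed in; nothing more can be done
```

The valve is reset: I closed it on its stop, opened it two full turns counter-clockwise, and handed the job in with the gripper still holding the handle. It took about 13 s of the 64 s allowed. The hand-in reports no verdict.

- **Closing:** I turned the wheel clockwise in steps of about 12–14°. The tangential force jumped from 1–3 N to about 10 N when the stem reached its stop. The push past the stop was at most about 8° (0.15 rad), against the 0.3 rad limit. Backing off in small steps put the stop at a handle angle of about -1.5°, give or take 2°.
- **Opening:** Two full turns ended with the handle at about -1.9°, within a degree of the target and well inside the 20° allowed.
- **Holding:** At the end the arm was at rest, with about 1 N along the wheel's path. The fingers stood at 20 mm on the 21 mm handle with the grip set to 40 N. I did not measure the finger contact force directly.
- **Bystanders:** Comparing the start and end images showed no change at the burner, bowl or model. The handpiece area differed by 37 pixels in the side view, probably the arm's shadow, since it looks unmoved in the picture.
- **Disagreement:** The camera fits of the hub position differed by up to 7 mm between views. I therefore used the circle the arm actually traced, which fitted to about 0.1 mm.

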